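Find the loose post of the draining stand

TASK

One of the three posts of the draining stand has worn loose in its well: find it by wiggling one post after another along the row, rocking it first to your left and then to your right as far as it readily gives. Pull the loose post out and set it foot down in the repair crate, lowering its foot into the crate before you let go (it may then lean). Leave the two sound posts in their wells, and do not disturb the cheeses or the brush.

Things in the scene. Friction and masses are not known exactly. Their poses are not given: they have to be found in the camera images.
- stand: Timber foot of the draining stand, fixed: 350 mm along its y (the row of posts; +y is the robot's left), 102 mm along x, 75 mm high; yaw up to 0.3 rad. Origin: centre of its underside. Three square posts stand in wells at y = +110, 0, -110 mm, x = 0. A soft slit rubber seal (64 mm across, 3 mm high, gives way freely) covers each well round the post.
- crate: Open plywood repair crate, fixed, outside 156 x 156 mm, walls 8 mm thick and 90 mm high, floor 8 mm thick, empty. Origin: centre of its underside.
- post_1_top (a point): Centre of the top end of the left-hand (+y end of the stand) post; z axis along the post, out of its top. All three look alike: pale wood, 155 mm long, about 0.08 kg, square shaft 24 x 24 mm, faces along the stand's x and y, on a foot 30 x 30 mm, 25 mm high. Standing, the top is 170 mm above the table; 95 mm of shaft shows.
- post_1_foot (a point): Centre of the bottom face of the left-hand (+y end of the stand) post's foot; 15 mm above the table while it stands in its well, 155 mm below its top.
- post_2_top (a point): Centre of the top end of the middle post; z axis along the post, out of its top. Any of the three may be the loose one. A sound post gives only 1 to 3 mm at its top under a sideways push of 5 to 10 N, and its foot is locked in: it cannot be pulled out.
- post_2_foot (a point): Centre of the bottom face of the middle post's foot; 15 mm above the table while it stands in its well, 155 mm below its top.
- post_3_top (a point): Centre of the top end of the right-hand (-y end of the stand) post; z axis along the post, out of its top. The loose post follows a push of under 1 N by about 20 mm at its top to each side, then meets the wall of its well; let go, it swings back or stays leaning. It lifts straight out (60 mm to clear the stand).
- post_3_foot (a point): Centre of the bottom face of the right-hand (-y end of the stand) post's foot; 15 mm above the table while it stands in its well, 155 mm below its top.
- round_cheese: Bystander: round cheese, 116 mm across, 58 mm high. Origin: centre of its underside.
- loaf_cheese: Bystander: loaf-shaped cheese, 100 x 130 mm, 55 mm high. Origin: centre of its underside.
- brush: Bystander: brush about 200 mm long lying on the table along its own x. Origin: on its underside.
Mind the look-alikes: they are no part of the job. What is shaped like the part that bears post_3_top but blue is not meant. Leave any turquoise look-alike of the part that bears post_2_top alone.

How it is judged:
On the way, in this order (a step that is already met when the one before it is completed fails the run):
1. the loose post, still in its well, is rocked to the left along the row (its top 5 mm or more out of line) (((y of post_1_top in the frame of stand above 0.115 m and height (world z) of post_1_foot below 0.03 m) or (y of post_2_top in the frame of stand above 0.005 m and height (world z) of post_2_foot below 0.03 m) or (y of post_3_top in the frame of stand above -0.105 m and height (world z) of post_3_foot below 0.03 m))), for 0.05 s.
2. then the loose post, still in its well, is rocked to the right (its top 5 mm or more) (((y of post_1_top in the frame of stand below 0.105 m and height (world z) of post_1_foot below 0.03 m) or (y of post_2_top in the frame of stand below -0.005 m and height (world z) of post_2_foot below 0.03 m) or (y of post_3_top in the frame of stand below -0.115 m and height (world z) of post_3_foot below 0.03 m))), for 0.05 s.
3. the loose post is pulled out of its well, clear of the stand (height (world z) of any of post_1_foot, post_2_foot, post_3_foot above 0.08 m), for 0.1 s.
At the end, for the whole second after the job is handed in: The loose post is at rest in the crate, the middle of its foot inside the walls and less than 50 mm above the table; each of the two sound posts is still in its well, its top within 15 mm and its foot within 10 mm of where they began (((x of post_1_foot in the frame of crate between -0.07 and 0.07 m and y of post_1_foot in the frame of crate between -0.07 and 0.07 m and z of post_1_foot in the frame of crate below 0.05 m and linear speed of post_1 below 0.02 m/s and angular speed of post_1 below 0.6 rad/s and distance of each of post_2_top, post_3_top from where it was at the start of the episode below 0.015 m and distance of each of post_2_foot, post_3_foot from where it was at the start of the episode below 0.01 m) or (x of post_2_foot in the frame of crate between -0.07 and 0.07 m and y of post_2_foot in the frame of crate between -0.07 and 0.07 m and z of post_2_foot in the frame of crate below 0.05 m and linear speed of post_2 below 0.02 m/s and angular speed of post_2 below 0.6 rad/s and distance of each of post_1_top, post_3_top from where it was at the start of the episode below 0.015 m and distance of each of post_1_foot, post_3_foot from where it was at the start of the episode below 0.01 m) or (x of post_3_foot in the frame of crate between -0.07 and 0.07 m and y of post_3_foot in the frame of crate between -0.07 and 0.07 m and z of post_3_foot in the frame of crate below 0.05 m and linear speed of post_3 below 0.02 m/s and angular speed of post_3 below 0.6 rad/s and distance of each of post_1_top, post_2_top from where it was at the start of the episode below 0.015 m and distance of each of post_1_foot, post_2_foot from where it was at the start of the episode below 0.01 m))); the robot touches nothing.
It fails at once if a post is let go with its foot more than 75 mm above the table ((height (world z) of post_1_foot above 0.075 m and contact force between the fingers and post_1 below 0.05 N) or (height (world z) of post_2_foot above 0.075 m and contact force between the fingers and post_2 below 0.05 N) or (height (world z) of post_3_foot above 0.075 m and contact force between the fingers and post_3 below 0.05 N)).
It fails at once if a cheese or the brush is moved by more than 30 mm (distance of any of round_cheese, loaf_cheese, brush from where it was at the start of the episode above 0.03 m).
It also fails if it takes over 67 s, if anything falls off the work surface, if the arm or the gripper's body presses on something with over 40 N, if the wrist force passes 120 N, or if a joint passes its speed limit or range.

ROBOT

A 7-joint arm with a two-finger parallel gripper is mounted at the origin on the work surface. World frame = base frame: x ahead of the robot, y to its left, z up, the work surface at z = 0. Lengths are in m, angles in rad, forces in N, time in s.
With the tool pointing down it reaches from about 0.4 to 0.85 m from the base axis. Payload 4.5 kg.
Tool frame: the origin (TCP) lies midway between the tips of the shut fingers; the grasp point (between the pads) lies 19 mm behind it (r.hold_point_z is the distance from the TCP to the grasp point, in m); z points along the fingers, y is the direction in which the jaws open and shut (so a half turn about z gives the same grasp; the last joint's range is limited). The gripper opens to 88 mm and grips with 3 to 60 N. Pads are 18 mm wide; open, the fingers measure 123 mm over their backs; the gripper's body (75 mm by 187 mm) begins 45 mm behind the grasp point.
Start: joints at [-1.24, 0.689, -0.195, 1.565, 0.157, 0.902, -0.215], TCP at [0.183, 0.598, 0.239] pointing down, gripper open.
Joint ranges: [-3.01, 3.01], [-0.46, 2.08], [-1.47, 1.51], [0.13, 2.56], [-1, 4.14], [0.04, 2.09], [-2.66, 2.66]. Speed limits (rad/s): [2.57, 2.57, 3.14, 3.14, 3.14, 3.14, 3.14].

INTERFACE

Orientations are given as a unit quaternion [x, y, z, w].
In Python, from plant import r gives the robot as it stands. The module is installed in compiled form; this text tells all that it offers.
- The arm moves only by the tool move_arm, never from a script. Its arguments are lists of equal length, an entry for each row: "turn": the turn, a rotation vector about the tool's x, y, z in units of 2 pi rad (1.0 is 2 pi rad), a list of three; "dp": the shift along the tool's x, y, z in units of 2.5 cm (1.0 is 2.5 cm), a list of three; "jaw": the closure, from -1 (fully open) to 1 (shut), so that 0 is half open. In form: {"turn": [[wx, wy, wz], ...], "dp": [[x, y, z], ...], "jaw": [jaw, ...]}. A call has 1 to 10 rows; each row shifts and turns the commanded pose from where the row before left it, along the tool's axes as they then stand; what a row does not reach is not made up. A row lasts 1/12 s, in which the tool goes at most 41.7 mm and 7.16 degrees, less where a joint would pass 70% of its speed; a pose out of reach is approached as far as the arm can. A call with a number of a shift or a turn outside -1 to 1 is refused whole. A call with a gripper value outside its range is refused whole. The fingers move at their own pace and stop on an object; "newtons" is the grip in N (left out, the last holds). Time passes only in rows, so rows that do not move let the fingers close. It gives the time, the measured TCP pose, the force and the opening at its end, in the units of the state.
- r.get_state(): the state, without advancing time (a new reading comes with each control period).
- r.snapshot(name): name is "side" or "top" or "wrist"; returns a dict with "frame" (480x640x3 uint8, blue, green, red), "mtx" (3x3 intrinsics, pixels), "origin" and "orientation" of the camera in the world; the wrist camera has in their place "tool_from_camera" (4x4, takes a point from camera to tool coordinates, whose origin is the TCP and whose axes are the flange's). Camera axes: x right, y up, looking along -z (the intrinsics and any distortion apply to the point x, -y, -z); pixel columns grow to the right and rows downward; lengths in m; the calibration is good to about 2 mm. A picture is of the moment at which its call begins: read the wrist's pose just before it. There is no depth.
- r.finish_job(): hands the job in, once; it reports no verdict.
The state is a dict: "clock": time; "q": joint angles; "qd": joint speeds; "joint_torque": joint torques, N m; "tool_pos": TCP position; "eef_rot": TCP orientation; "contact_force": force on the tool from outside, world axes, zero at the start; "moment": the same for the moment, N m; "opening": opening from 0.0 (shut) to 1.0 (fully open).
Only numpy, scipy, OpenCV 4.12 (cv2) and the standard library are available. Lean on these libraries where they do the work, as an engineer would, in place of code of your own. Each camera call takes 0.05 s, during which the arm holds its last target.

## Working session

There is one attempt and no reset: what is moved stays moved. The work goes in short steps, Python scripts to look and compute and a tool call to move; the robot and the scene stay as the last step left them, time stands still between calls to the robot, and variables do not carry over. Pictures are saved under pics/ and viewed, and the job is handed in when it is done.

Besides the shell and the picture viewer there is one more tool, called after "Emit:" in YAML: its name, and indented under it one key for each argument. move_arm: Moves the arm, as the interface text tells. Shifts and turns lie within -1 to 1; 1 stands for 2.5 cm of shift or 2 pi rad of turn. Its arguments: {"type":"object","properties":{"turn":{"type":"array","items":{"type":"array","items":{"type":"number","minimum":-1,"maximum":1}}},"dp":{"type":"array","items":{"type":"array","items":{"type":"number","minimum":-1,"maximum":1}}},"jaw":{"type":"array","items":{"type":"number"}},"newtons":{"type":"number"}},"required":["turn","dp","jaw"]}

```bash
mkdir -p pics; cat > h.py <<'E'
import numpy as np, cv2
from scipy.spatial.transform import Rotation as R
from plant import r
def snap(n,f):
    s=r.snapshot(n); cv2.imwrite('pics/'+f,s['frame']); return s
def ray(s,u,v,T=None):
    K=np.array(s['mtx']); d=np.linalg.inv(K)@[u,v,1]; d=np.array([d[0],-d[1],-d[2]])
    return np.array(s['origin']), R.from_quat(s['orientation']).as_matrix()@d
def atz(s,u,v,z):
    o,d=ray(s,u,v); return o+d*(z-o[2])/d[2]
def proj(s,P):
    p=R.from_quat(s['orientation']).as_matrix().T@(np.array(P)-s['origin']); q=np.array(s['mtx'])@[p[0],-p[1],-p[2]]; return q[:2]/q[2]
E
python3 - <<'E'
from h import *
import pickle
print(r.get_state())
for n in ('top','side','wrist'):
    s=snap(n,n+'0.png'); pickle.dump(s,open(n+'0.pkl','wb')); print(n,{k:v for k,v in s.items() if k!='frame'})
E
```

```text
{'clock': 0.0, 'q': array([-1.24018057,  0.69001455, -0.19451337,  1.56633479,  0.15734409,
        0.9025037 , -0.21509274]), 'qd': array([-0.00122448,  0.00025049, -0.00033756,  0.0002902 ,  0.00112597,
       -0.00050466, -0.00041507]), 'joint_torque': array([-5.82259545e-04, -5.27569127e+01, -1.26706492e+00, -1.53428382e+01,
       -5.26569143e-02,  6.62327948e-03,  1.70827279e-04]), 'tool_pos': array([0.18267168, 0.59704794, 0.23789342]), 'eef_rot': array([ 1.47805577e-01,  9.89015997e-01, -9.30337270e-04, -5.46276895e-05]), 'contact_force': array([-0.35682707,  0.45917057,  0.96647112]), 'moment': array([-0.0143417 , -0.03910404,  0.04491944]), 'opening': 0.9974644880593634}
top {'mtx': array([[462.19517045,   0.        , 319.37553368],
       [  0.        , 462.19517045, 238.61229353],
       [  0.        ,   0.        ,   1.        ]]), 'origin': array([ 0.40998957, -0.06073719,  1.12821377]), 'orientation': array([-0.07457882,  0.07883991,  0.72525438, -0.67987377])}
side {'mtx': array([[536.95625094,   0.        , 323.19736396],
       [  0.        , 536.95625094, 238.39305473],
       [  0.        ,   0.        ,   1.        ]]), 'origin': array([-0.06687299, -0.86163845,  0.7561513 ]), 'orientation': array([ 0.45799726, -0.17328384, -0.28959299,  0.82240326])}
wrist {'mtx': array([[415.14636692,   0.        , 321.82816144],
       [  0.        , 415.14636692, 239.12339476],
       [  0.        ,   0.        ,   1.        ]]), 'tool_from_camera': array([[ 2.72448363e-04,  9.56152042e-01,  2.92870616e-01,
         7.60052638e-02],
       [ 9.99999944e-01, -2.03102632e-04, -2.67187444e-04,
         1.75449599e-05],
       [-1.95989027e-04,  2.92870673e-01, -9.56152044e-01,
        -1.47118336e-01],
       [ 0.00000000e+00,  0.00000000e+00,  0.00000000e+00,
         1.00000000e+00]])}
```

View pics/top0.png

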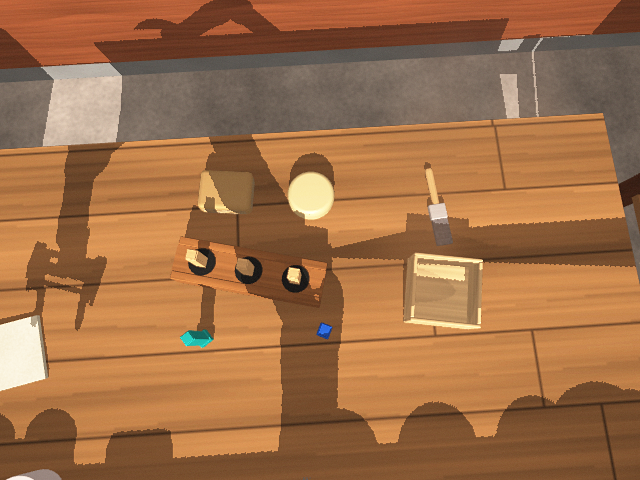

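View pics/side0.png

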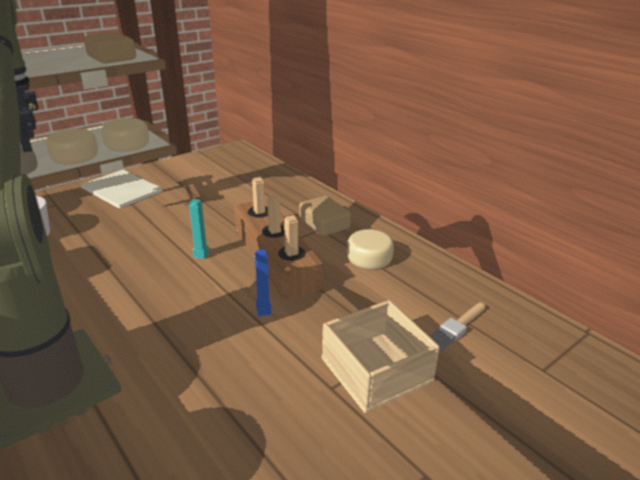

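The top picture shows three pale posts in black seals at about (197,258), (247,268) and (295,275). The crate is at (443,291), the brush at (437,205) and the cheeses at (227,192) and (311,195). The look-alikes to leave alone are the turquoise post at (197,338) and the blue one at (324,330). The side view agrees with this. Next is a close crop.

```bash
python3 - <<'E'
import cv2
i=cv2.imread('pics/top0.png'); cv2.imwrite('pics/c1.png',cv2.resize(i[225:350,165:340],None,fx=4.5,fy=4.5,interpolation=cv2.INTER_CUBIC))
cv2.imwrite('pics/c2.png',cv2.resize(i[240:340,395:495],None,fx=5,fy=5,interpolation=cv2.INTER_CUBIC))
E
```

```text
(no output)
```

View pics/c1.png

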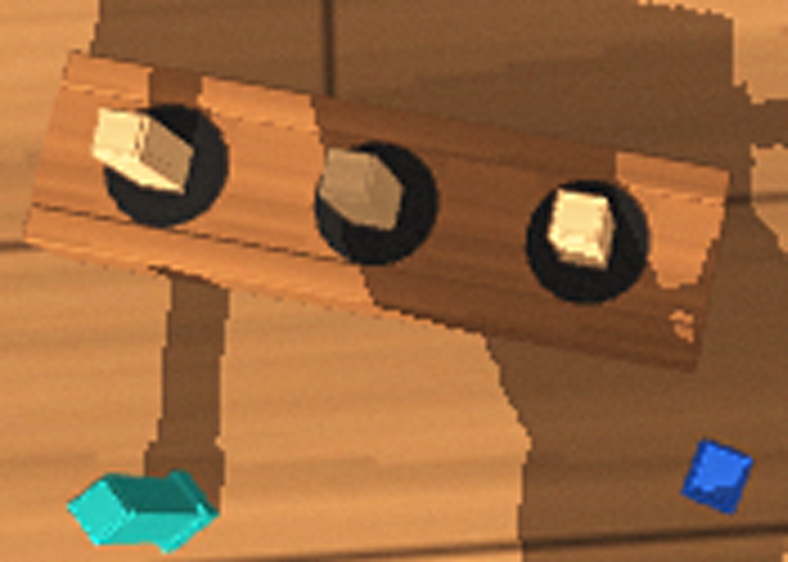

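View pics/c2.png

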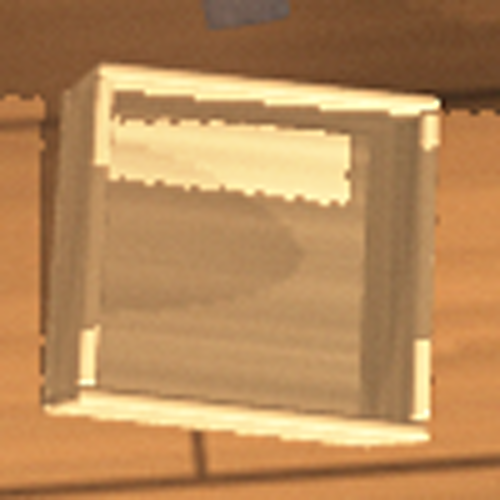

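```bash
python3 - <<'E'
from h import *
import pickle
s=pickle.load(open('top0.pkl','rb'))
c=lambda x,y:(165+(x+.5)/4.5-.5,225+(y+.5)/4.5-.5)
S=[atz(s,*c(*p),.078) for p in [(165,165),(376,203),(588,241)]]
print('seals',S,np.linalg.norm(S[0]-S[1]),np.linalg.norm(S[2]-S[1]))
d=(S[0]-S[2])[:2];print('yaw',np.arctan2(-d[0],d[1]))
print('tops',[atz(s,*c(*p),.17) for p in [(118,140),(347,172),(580,213)]])
for sd in S: print('pred top px', (proj(s,[sd[0],sd[1],.17])-[165,225])*4.5)
k=lambda x,y:(395+(x+.5)/5-.5,240+(y+.5)/5-.5)
print('crate',[atz(s,*k(*p),.09) for p in [(100,67),(440,98),(430,440),(45,405)]])
print('blue',atz(s,*c(723,470),.15),atz(s,*c(95,508),.15))
for n,u,v in (('round',311,198),('loaf',226,195)): print(n,atz(s,u,v,.055))
print('brush',atz(s,427,164,.02),atz(s,444,243,.02))
E
```

```text
seals [array([0.60587824, 0.20015093, 0.078     ]), array([0.57928247, 0.09300276, 0.078     ]), array([ 0.55287   , -0.01378149,  0.078     ])] 0.11039957779860331 0.11000224382965078
yaw -0.2428884646967193
tops [array([0.60201396, 0.19914681, 0.17      ]), array([0.57992005, 0.09258128, 0.17      ]), array([ 0.55364668, -0.01488214,  0.17      ])]
pred top px [114.06625977 130.28370972]
pred top px [344.38486798 171.65501951]
pred top px [575.97051735 213.0575768 ]
crate [array([ 0.59134642, -0.28940169,  0.09      ]), array([ 0.56705495, -0.44233688,  0.09      ]), array([ 0.41539726, -0.41644804,  0.09      ]), array([ 0.44149063, -0.24855831,  0.09      ])]
blue [ 0.43292465 -0.07355042  0.15      ] [0.43441987 0.21591063 0.15      ]
round [ 0.74868378 -0.06119854  0.055     ]
loaf [0.76964557 0.14438929 0.055     ]
brush [ 0.83084973 -0.36138118  0.02      ] [ 0.62371608 -0.37938721  0.02      ]
```

```bash
cat >> h.py <<'E'
yaw=-0.243
P={1:(.605,.1998),2:(.5793,.0929),3:(.5531,-.0141)}
def plan(p,tooly_ang=None):
    st=r.get_state(); M=R.from_quat(st['eef_rot'])
    if tooly_ang is not None:
        z=np.array([0,0,-1.]); y=np.array([np.cos(tooly_ang),np.sin(tooly_ang),0]); T=R.from_matrix(np.c_[np.cross(y,z),y,z])
        print('turn units',(M.inv()*T).as_rotvec()/2/np.pi,'deg',np.degrees((M.inv()*T).magnitude())); M2=T
    else: M2=M
    print('t',st['clock'],'pos',st['tool_pos'],'F',st['contact_force'],'op',st['opening'],'q',np.round(st['q'],2))
    d=M2.inv().apply(np.array(p)-st['tool_pos'])/.025
    print('dp units (after turn)',np.round(d,2))
E
python3 -c "
from h import *
plan((*P[1],.22),yaw)"
```

```text
turn units [-1.60729603e-04  1.77741891e-04  2.41451903e-01] deg 86.92272806646233
t 0.15 pos [0.18266876 0.59722716 0.23811038] F [ 0.04698198 -1.38775205 -0.32115833] op 1.0025718061930577 q [-1.24  0.69 -0.19  1.57  0.16  0.9  -0.22]
dp units (after turn) [-11.37  20.22   0.72]
```

Emit:
move_arm:
  turn:
    - [0, 0, 0.0186]
    - [0, 0, 0.0186]
    - [0, 0, 0.0186]
    - [0, 0, 0.0186]
    - [0, 0, 0.0186]
    - [0, 0, 0.0186]
    - [0, 0, 0.0186]
    - [0, 0, 0.0186]
    - [0, 0, 0.0186]
    - [0, 0, 0.0186]
  dp:
    - [0, 0, 0]
    - [0, 0, 0]
    - [0, 0, 0]
    - [0, 0, 0]
    - [0, 0, 0]
    - [0, 0, 0]
    - [0, 0, 0]
    - [0, 0, 0]
    - [0, 0, 0]
    - [0, 0, 0]
  jaw: [-0.4, -0.4, -0.4, -0.4, -0.4, -0.4, -0.4, -0.4, -0.4, -0.4]
  newtons: 3

```text
clock: 0.98
tool_pos: [0.1826, 0.5975, 0.2384]
eef_rot: [0.671, 0.741, -0.0, 0.0]
contact_force: [-0.4, -0.2, -0.4]
opening: 0.703
```

Emit:
move_arm:
  turn:
    - [0, 0, 0.0185]
    - [0, 0, 0.0185]
    - [0, 0, 0.0185]
    - [0, 0, 0]
    - [0, 0, 0]
    - [0, 0, 0]
    - [0, 0, 0]
    - [0, 0, 0]
    - [0, 0, 0]
    - [0, 0, 0]
  dp:
    - [0, 0, 0]
    - [0, 0, 0]
    - [0, 0, 0]
    - [-0.5, 0.9, 0]
    - [-0.5, 0.9, 0]
    - [-0.5, 0.9, 0]
    - [-0.5, 0.9, 0]
    - [-0.5, 0.9, 0]
    - [-0.5, 0.9, 0]
    - [-0.5, 0.9, 0]
  jaw: [-0.4, -0.4, -0.4, -0.4, -0.4, -0.4, -0.4, -0.4, -0.4, -0.4]

```text
clock: 1.82
tool_pos: [0.3151, 0.4738, 0.2385]
eef_rot: [0.788, 0.616, -0.0, 0.0]
contact_force: [-0.1, 1.1, 0.5]
opening: 0.703
```

Emit:
move_arm:
  turn:
    - [0, 0, 0]
    - [0, 0, 0]
    - [0, 0, 0]
    - [0, 0, 0]
    - [0, 0, 0]
    - [0, 0, 0]
    - [0, 0, 0]
    - [0, 0, 0]
    - [0, 0, 0]
    - [0, 0, 0]
  dp:
    - [-0.5, 0.9, 0]
    - [-0.5, 0.9, 0]
    - [-0.5, 0.9, 0]
    - [-0.5, 0.9, 0]
    - [-0.5, 0.9, 0]
    - [-0.5, 0.9, 0]
    - [-0.5, 0.9, 0]
    - [-0.5, 0.9, 0]
    - [-0.5, 0.9, 0]
    - [-0.5, 0.9, 0]
  jaw: [-0.4, -0.4, -0.4, -0.4, -0.4, -0.4, -0.4, -0.4, -0.4, -0.4]

```text
clock: 2.65
tool_pos: [0.5034, 0.2983, 0.2385]
eef_rot: [0.788, 0.616, -0.0, -0.0]
contact_force: [1.6, 0.2, -0.1]
opening: 0.697
```

```bash
python3 -c "
from h import *
plan((*P[1],.22),yaw)"
```

```text
turn units [-9.01352770e-05  5.14760414e-05 -3.05208090e-05] deg 0.03894938939091712
t 2.65 pos [0.50335467 0.29829409 0.23847473] F [ 1.61915175  0.24579571 -0.09361906] op 0.6971214980557394 q [-0.72  0.64  0.18  1.7  -0.15  0.81 -0.71]
dp units (after turn) [-2.85  4.89  0.74]
```

Emit:
move_arm:
  turn:
    - [0, 0, 0]
    - [0, 0, 0]
    - [0, 0, 0]
    - [0, 0, 0]
    - [0, 0, 0]
    - [0, 0, 0]
    - [0, 0, 0]
    - [0, 0, 0]
  dp:
    - [-0.48, 0.82, 0]
    - [-0.48, 0.82, 0]
    - [-0.48, 0.82, 0]
    - [-0.48, 0.82, 0]
    - [-0.48, 0.82, 0]
    - [-0.45, 0.79, 0]
    - [0, 0, 0]
    - [0, 0, 0]
  jaw: [-0.4, -0.4, -0.4, -0.4, -0.4, -0.4, -0.4, -0.4]

```text
clock: 3.32
tool_pos: [0.6047, 0.1992, 0.2383]
eef_rot: [0.789, 0.615, -0.0, 0.0]
contact_force: [-0.1, 0.1, 0.2]
opening: 0.699
```

```bash
python3 -c "
from h import *
plan((*P[1],.129),yaw)
snap('wrist','w1.png');snap('side','s1.png')"
```

```text
turn units [-4.27686835e-05  1.05117770e-04 -5.01269483e-04] deg 0.1850238907044794
t 3.3167 pos [0.60473044 0.19921912 0.23828474] F [-0.12779036  0.10002526  0.20870812] op 0.6985142307038407 q [-0.48  0.71  0.17  1.54 -0.14  0.91 -0.51]
dp units (after turn) [0.03 0.   4.37]
```

View pics/w1.png

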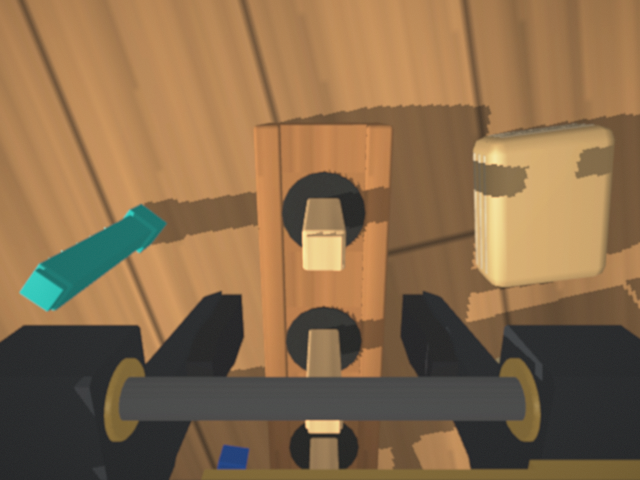

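The wrist picture shows post 1's top at about (323,252), centred between the fingers. The post below it at (323,410) is post 2. I'll check the fore-aft alignment by calculation, then descend.

```bash
cat >> h.py <<'E'
def wat(u,v,z,s=None,st=None):
    st=st or r.get_state(); s=s or r.snapshot('wrist')
    T=np.array(s['tool_from_camera']); d=np.linalg.inv(s['mtx'])@[u,v,1]; d=T[:3,:3]@[d[0],-d[1],-d[2]]
    M=R.from_quat(st['eef_rot']); o=M.apply(T[:3,3])+st['tool_pos']; d=M.apply(d); return o+d*(z-o[2])/d[2]
E
python3 -c "
from h import *
print(wat(323,252,.17),wat(323,213,.078))"
```

```text
[0.60412335 0.20430081 0.17      ] [0.60400218 0.20465339 0.078     ]
```

Emit:
move_arm:
  turn:
    - [0, 0, 0]
    - [0, 0, 0]
    - [0, 0, 0]
    - [0, 0, 0]
    - [0, 0, 0]
    - [0, 0, 0]
    - [0, 0, 0]
    - [0, 0, 0]
    - [0, 0, 0]
    - [0, 0, 0]
  dp:
    - [0.1, 0, 0.9]
    - [0, 0, 0.9]
    - [0, 0, 0.9]
    - [0, 0, 0.9]
    - [0, 0, 0.7]
    - [0, 0, 0]
    - [0, 0, 0]
    - [0, 0, 0]
    - [0, 0, 0]
    - [0, 0, 0]
  jaw: [-0.4, -0.4, -0.4, -0.4, -0.4, -0.4, 1, 1, 1, 1]
  newtons: 3

```text
clock: 4.35
tool_pos: [0.6057, 0.2036, 0.1327]
eef_rot: [0.788, 0.616, 0.001, 0.0]
contact_force: [-0.6, 0.1, 0.8]
opening: 0.419
```

Emit:
move_arm:
  turn:
    - [0, 0, 0]
    - [0, 0, 0]
    - [0, 0, 0]
  dp:
    - [0, 0, 0]
    - [0, 0, 0]
    - [0, 0, 0]
  jaw: [1, 1, 1]

```text
clock: 4.6
tool_pos: [0.6057, 0.2031, 0.132]
eef_rot: [0.788, 0.616, 0.001, 0.0]
contact_force: [-0.6, -0.3, 2.4]
opening: 0.271
```

Gripped, with 24 mm between the pads. Now I'll rock it left.

Emit:
move_arm:
  turn:
    - [0, 0, 0]
    - [0, 0, 0]
    - [0, 0, 0]
    - [0, 0, 0]
    - [0, 0, 0]
    - [0, 0, 0]
  dp:
    - [0.1, 0, 0]
    - [0.1, 0, 0]
    - [0.1, 0, 0]
    - [0.1, 0, 0]
    - [0, 0, 0]
    - [0, 0, 0]
  jaw: [1, 1, 1, 1, 1, 1]

```text
clock: 5.1
tool_pos: [0.6077, 0.2118, 0.1309]
eef_rot: [0.788, 0.616, -0.0, 0.001]
contact_force: [2.6, -5.0, -0.3]
opening: 0.275
```

```bash
python3 -c "
from h import *
for i in range(4): 
  st=r.get_state();print(st['clock'],st['tool_pos'],st['contact_force'],st['moment'])
  r.snapshot('side')
snap('side','s2.png')
i=cv2.imread('pics/s2.png'); cv2.imwrite('pics/s2c.png',cv2.resize(i[140:300,170:370],None,fx=4,fy=3.7))"
```

```text
5.1 [0.60773917 0.21175864 0.13093716] [ 2.5721877  -4.9872446  -0.28111614] [-1.07063301 -0.38662631 -0.01969032]
5.15 [0.6076764  0.21177231 0.1309712 ] [ 2.30292006 -5.35429677 -1.00159387] [-1.09338635 -0.43594268 -0.06739936]
5.2 [0.60764749 0.21178347 0.13098006] [ 2.07638042 -5.70130608 -2.03966124] [-1.06868573 -0.45822138 -0.03302975]
5.25 [0.60764851 0.21179974 0.13095794] [ 2.56318889 -5.18493573 -0.1836496 ] [-1.06896753 -0.42337611 -0.02561826]
```

View pics/s2c.png

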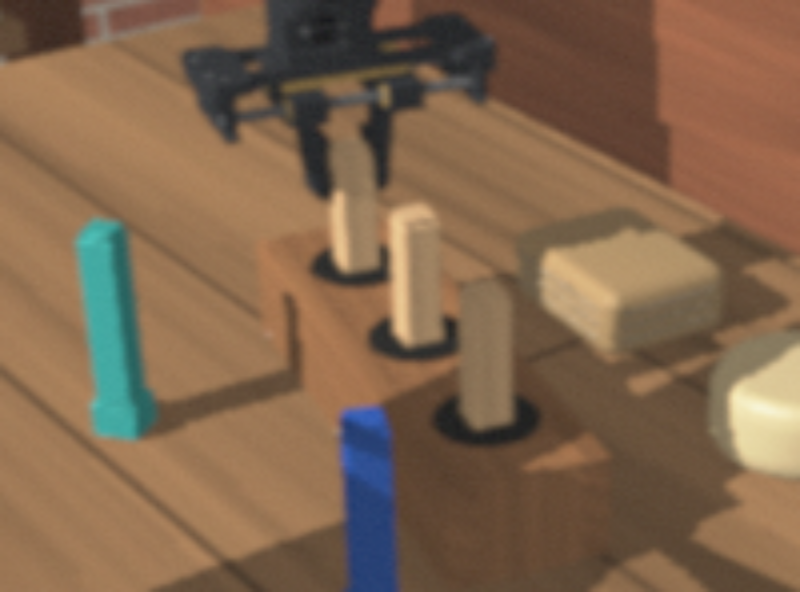

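Post 1 resists with 5 N at a 9 mm shift and the pads slipped, so it looks sound. I'll rock it to the right as well to confirm.

Emit:
move_arm:
  turn:
    - [0, 0, 0]
    - [0, 0, 0]
    - [0, 0, 0]
    - [0, 0, 0]
    - [0, 0, 0]
    - [0, 0, 0]
  dp:
    - [-0.2, 0, 0]
    - [-0.2, 0, 0]
    - [-0.15, 0, 0]
    - [-0.1, 0, 0]
    - [0, 0, 0]
    - [0, 0, 0]
  jaw: [1, 1, 1, 1, 1, 1]

```text
clock: 5.85
tool_pos: [0.6044, 0.1997, 0.132]
eef_rot: [0.787, 0.617, 0.003, -0.001]
contact_force: [3.5, 2.9, 0.1]
opening: 0.27
```

```bash
python3 -c "
from h import *
plan((*P[2],.2383),yaw)
"
```

```text
turn units [ 0.00031976 -0.00076699  0.00016147] deg 0.30474734114622426
t 5.85 pos [0.6044317  0.1996999  0.13195611] F [3.53253995 2.94609353 0.08318514] op 0.2696860371752177 q [-0.46  0.84  0.13  1.63 -0.16  0.68 -0.49]
dp units (after turn) [-4.39  0.05 -4.25]
```

Post 1 is sound. With the jaws open the fingers straddle the row, so I can slide straight along to post 2.

Emit:
move_arm:
  turn:
    - [0, 0, 0]
    - [0, 0, 0]
    - [0, 0, 0]
    - [0, 0, 0]
    - [0, 0, 0]
    - [0, 0, 0]
    - [0, 0, 0]
    - [0, 0, 0]
    - [0, 0, 0]
    - [0, 0, 0]
  dp:
    - [0, 0, 0]
    - [0, 0, 0]
    - [0, 0, 0]
    - [0, 0, 0]
    - [-0.8, 0, 0]
    - [-0.9, 0, 0]
    - [-0.9, 0, 0]
    - [-0.9, 0, 0]
    - [-0.8, 0, 0]
    - [0, 0, 0]
  jaw: [-0.4, -0.4, -0.4, -0.4, -0.4, -0.4, -0.4, -0.4, -0.4, -0.4]

```text
clock: 6.68
tool_pos: [0.5758, 0.0864, 0.1312]
eef_rot: [0.79, 0.613, -0.003, 0.001]
contact_force: [-0.8, 0.1, -0.6]
opening: 0.702
```

```bash
python3 -c "
from h import *
plan((*P[2],.131),yaw)
snap('wrist','w2.png')
"
```

```text
turn units [-0.00027538  0.00079922 -0.00115109] deg 0.5141303758201979
t 6.6833 pos [0.57582276 0.08643233 0.13117496] F [-0.7667573   0.05855313 -0.57247615] op 0.7018901051352102 q [-0.29  0.78  0.11  1.8  -0.14  0.57 -0.35]
dp units (after turn) [0.28 0.07 0.01]
```

View pics/w2.png

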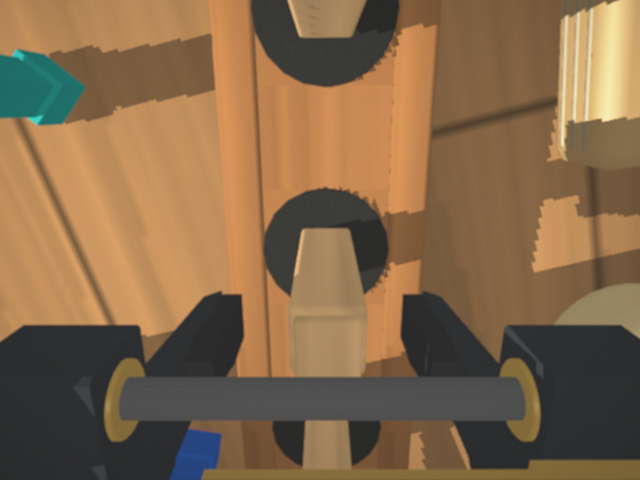

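The wrist picture shows post 2 between the fingers with its top at about (327,345). The tool is 7 mm too far right, so I'll correct that and grip.

Emit:
move_arm:
  turn:
    - [0, 0, 0]
    - [0, 0, 0]
    - [0, 0, 0]
    - [0, 0, 0]
    - [0, 0, 0]
    - [0, 0, 0]
    - [0, 0, 0]
    - [0, 0, 0]
    - [0, 0, 0]
    - [0, 0, 0]
  dp:
    - [0.2, 0.05, 0]
    - [0.08, 0, 0]
    - [0, 0, 0]
    - [0, 0, 0]
    - [0, 0, 0]
    - [0, 0, 0]
    - [0, 0, 0]
    - [0, 0, 0]
    - [0, 0, 0]
    - [0, 0, 0]
  jaw: [-0.4, -0.4, -0.4, 1, 1, 1, 1, 1, 1, 1]
  newtons: 3

```text
clock: 7.57
tool_pos: [0.5804, 0.0991, 0.1312]
eef_rot: [0.788, 0.616, 0.0, -0.0]
contact_force: [-0.1, -1.3, -0.2]
opening: 0.273
```

Emit:
move_arm:
  turn:
    - [0, 0, 0]
    - [0, 0, 0]
    - [0, 0, 0]
    - [0, 0, 0]
    - [0, 0, 0]
    - [0, 0, 0]
  dp:
    - [0.1, 0, 0]
    - [0.1, 0, 0]
    - [0.1, 0, 0]
    - [0.1, 0, 0]
    - [0, 0, 0]
    - [0, 0, 0]
  jaw: [1, 1, 1, 1, 1, 1]

```text
clock: 8.07
tool_pos: [0.5829, 0.1089, 0.1311]
eef_rot: [0.788, 0.616, 0.0, 0.0]
contact_force: [0.3, -3.3, -1.3]
opening: 0.275
```

```bash
python3 -c "
from h import *
for i in range(3): 
  st=r.get_state();print(st['clock'],st['tool_pos'],st['contact_force'],st['moment'],st['opening'])
  r.snapshot('side')
snap('side','s3.png')
i=cv2.imread('pics/s3.png'); cv2.imwrite('pics/s3c.png',cv2.resize(i[140:300,170:370],None,fx=4,fy=3.7))"
```

```text
8.0667 [0.58287145 0.10889858 0.13112275] [ 0.27969462 -3.25180588 -1.29003224] [-0.76122011  0.08242339 -0.00439454] 0.27486677297840606
8.1167 [0.58286706 0.10891851 0.13110932] [ 0.61538769 -3.83822863 -0.88454985] [-0.75458938 -0.00124622 -0.03764648] 0.2726678092777553
8.1667 [0.58287514 0.10888088 0.13110979] [ 0.67229446 -3.17663347 -2.12885108] [-0.75406433  0.0271745  -0.02404016] 0.2726169075070379
```

View pics/s3c.png

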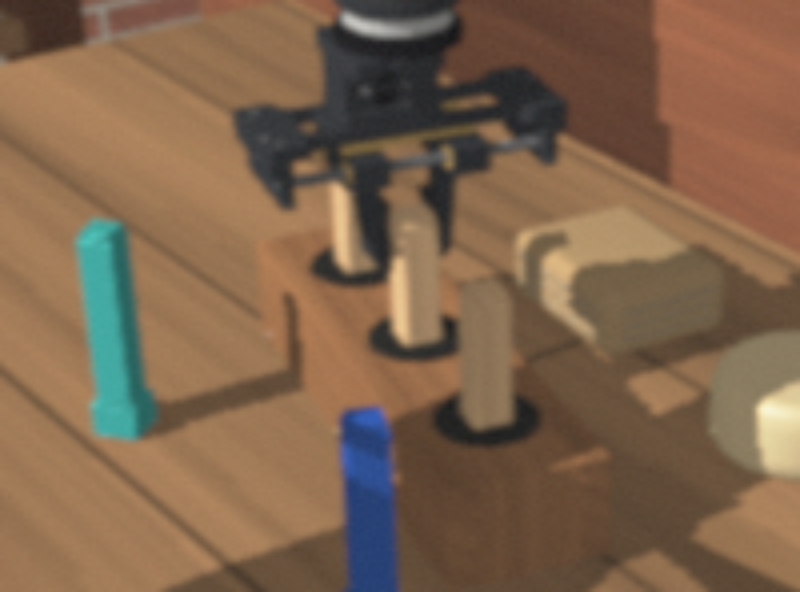

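Post 2 resists at 3.3 N, and in the side picture its top hasn't moved from about (413,210) in the crop. It looks sound. Now I'll rock it right.

Emit:
move_arm:
  turn:
    - [0, 0, 0]
    - [0, 0, 0]
    - [0, 0, 0]
    - [0, 0, 0]
    - [0, 0, 0]
    - [0, 0, 0]
    - [0, 0, 0]
  dp:
    - [-0.2, 0, 0]
    - [-0.2, 0, 0]
    - [-0.2, 0, 0]
    - [-0.2, 0, 0]
    - [-0.1, 0, 0]
    - [0, 0, 0]
    - [0, 0, 0]
  jaw: [1, 1, 1, 1, 1, 1, 1]

```text
clock: 8.85
tool_pos: [0.5773, 0.0868, 0.1314]
eef_rot: [0.788, 0.616, 0.0, 0.0]
contact_force: [0.3, 2.2, 3.1]
opening: 0.271
```

```bash
python3 -c "
from h import *
snap('side','s4.png')
plan((*P[3],.131),yaw)
i=cv2.imread('pics/s4.png'); cv2.imwrite('pics/s4c.png',cv2.resize(i[140:300,170:370],None,fx=4,fy=3.7))"
```

```text
turn units [-2.41673328e-06  2.89961776e-05 -1.12812158e-04] deg 0.041941470802308554
t 8.9 pos [0.57730177 0.08673325 0.13143354] F [-0.30245712  3.06798274  3.33179428] op 0.2765176064150113 q [-0.29  0.78  0.1   1.8  -0.13  0.57 -0.34]
dp units (after turn) [-4.15  0.03  0.02]
```

View pics/s4c.png

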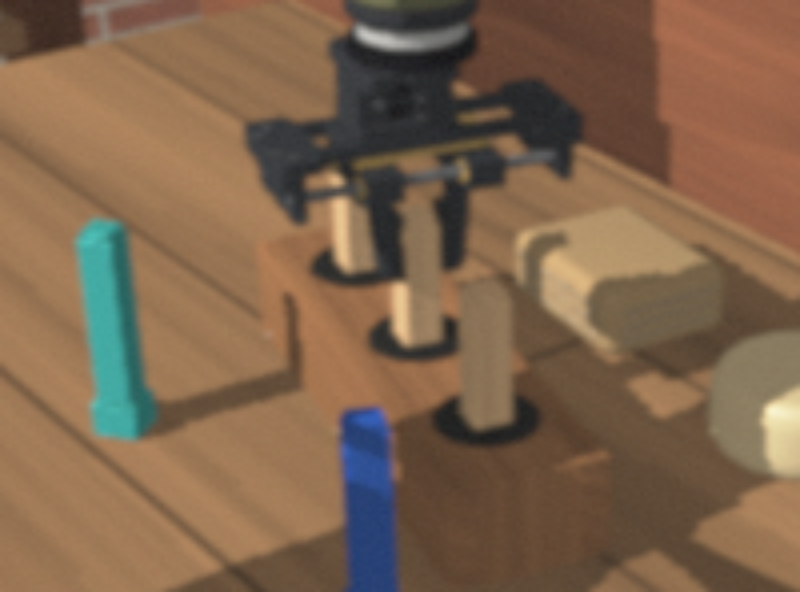

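Post 2 also stayed put, with 3 N opposing, so it is sound. Post 3 should be the loose one.

Emit:
move_arm:
  turn:
    - [0, 0, 0]
    - [0, 0, 0]
    - [0, 0, 0]
    - [0, 0, 0]
    - [0, 0, 0]
    - [0, 0, 0]
    - [0, 0, 0]
    - [0, 0, 0]
    - [0, 0, 0]
    - [0, 0, 0]
  dp:
    - [0, 0, 0]
    - [0, 0, 0]
    - [0, 0, 0]
    - [-0.8, 0, 0]
    - [-0.9, 0, 0]
    - [-0.9, 0, 0]
    - [-0.9, 0, 0]
    - [-0.6, 0, 0]
    - [0, 0, 0]
    - [0, 0, 0]
  jaw: [-0.4, -0.4, -0.4, -0.4, -0.4, -0.4, -0.4, -0.4, -0.4, -0.4]

```text
clock: 9.73
tool_pos: [0.5525, -0.0132, 0.1311]
eef_rot: [0.788, 0.615, -0.0, -0.0]
contact_force: [-0.3, 0.4, -0.4]
opening: 0.697
```

```bash
python3 -c "
from h import *
snap('wrist','w3.png')
plan((*P[3],.131),yaw)
"
```

```text
turn units [-2.27487951e-05 -1.19370223e-04 -2.30202497e-05] deg 0.044524723457895286
t 9.7833 pos [ 0.55284265 -0.01159743  0.13111856] F [0.45385893 0.17775111 0.80828699] op 0.701721689181003 q [-0.1   0.75  0.07  1.89 -0.1   0.5  -0.21]
dp units (after turn) [-0.09  0.03  0.  ]
```

View pics/w3.png

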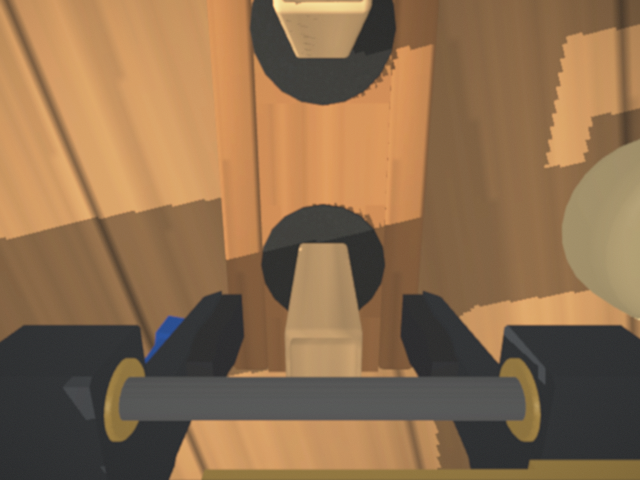

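Emit:
move_arm:
  turn:
    - [0, 0, 0]
    - [0, 0, 0]
    - [0, 0, 0]
    - [0, 0, 0]
    - [0, 0, 0]
    - [0, 0, 0]
    - [0, 0, 0]
    - [0, 0, 0]
    - [0, 0, 0]
  dp:
    - [-0.1, 0.0, 0]
    - [0, 0, 0]
    - [0, 0, 0]
    - [0, 0, 0]
    - [0, 0, 0]
    - [0, 0, 0]
    - [0, 0, 0]
    - [0, 0, 0]
    - [0, 0, 0]
  jaw: [-0.4, -0.4, 1, 1, 1, 1, 1, 1, 1]
  newtons: 3

```text
clock: 10.53
tool_pos: [0.5521, -0.0148, 0.1312]
eef_rot: [0.788, 0.616, 0.0, -0.0]
contact_force: [0.9, -0.5, -0.6]
opening: 0.272
```

Emit:
move_arm:
  turn:
    - [0, 0, 0]
    - [0, 0, 0]
    - [0, 0, 0]
    - [0, 0, 0]
    - [0, 0, 0]
    - [0, 0, 0]
    - [0, 0, 0]
  dp:
    - [0.1, 0, 0]
    - [0.1, 0, 0]
    - [0.1, 0, 0]
    - [0.1, 0, 0]
    - [0.1, 0, 0]
    - [0, 0, 0]
    - [0, 0, 0]
  jaw: [1, 1, 1, 1, 1, 1, 1]

```text
clock: 11.12
tool_pos: [0.5554, -0.0022, 0.1314]
eef_rot: [0.788, 0.616, 0.0, 0.0]
contact_force: [-0.1, -0.2, 3.0]
opening: 0.275
```

```bash
python3 -c "
from h import *
for i in range(3): 
  st=r.get_state();print(st['clock'],st['tool_pos'],st['contact_force'],st['moment'],st['opening'])
  r.snapshot('side')
snap('side','s5.png')
i=cv2.imread('pics/s5.png'); cv2.imwrite('pics/s5c.png',cv2.resize(i[140:300,170:370],None,fx=4,fy=3.7))"
```

```text
11.1167 [ 0.55542653 -0.00224906  0.13135875] [-0.13255009 -0.1817996   2.98553689] [-0.0675803   0.00929832 -0.03431052] 0.274568141312371
11.1667 [ 0.55531467 -0.00247432  0.13131766] [ 0.43311138 -0.5218401   3.47675125] [-0.12215109  0.0387169  -0.03810813] 0.2720971640825992
11.2167 [ 0.55525579 -0.00262372  0.13129019] [0.69759009 0.36248802 3.32706578] [-0.0943262  -0.0656779   0.01726903] 0.27237723046468276
```

View pics/s5c.png

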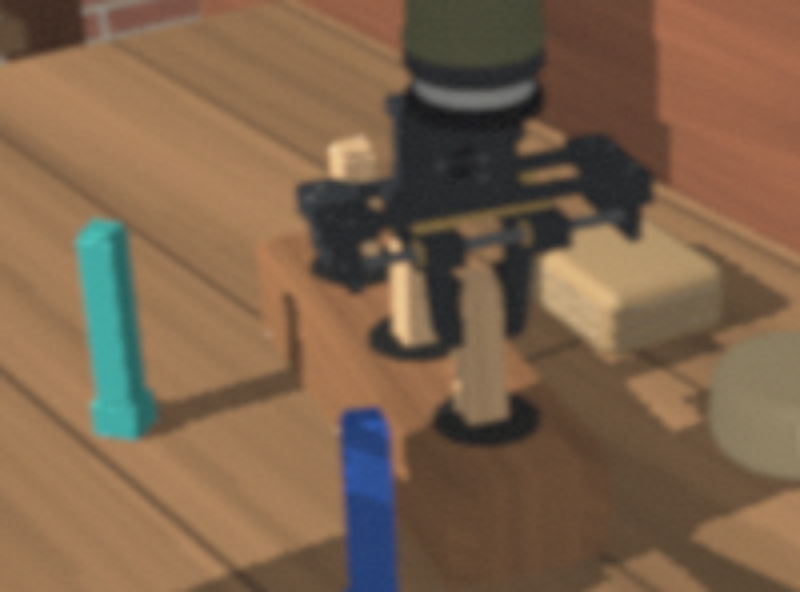

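Post 3 followed the tool 12 mm left with about 0 N sideways, so it is the loose one. Now right.

Emit:
move_arm:
  turn:
    - [0, 0, 0]
    - [0, 0, 0]
    - [0, 0, 0]
    - [0, 0, 0]
    - [0, 0, 0]
    - [0, 0, 0]
    - [0, 0, 0]
    - [0, 0, 0]
    - [0, 0, 0]
    - [0, 0, 0]
  dp:
    - [-0.15, 0, 0]
    - [-0.15, 0, 0]
    - [-0.15, 0, 0]
    - [-0.15, 0, 0]
    - [-0.15, 0, 0]
    - [-0.15, 0, 0]
    - [-0.1, 0, 0]
    - [0, 0, 0]
    - [0, 0, 0]
    - [0, 0, 0]
  jaw: [1, 1, 1, 1, 1, 1, 1, 1, 1, 1]

```text
clock: 12.15
tool_pos: [0.5491, -0.0269, 0.1312]
eef_rot: [0.788, 0.616, 0.0, -0.0]
contact_force: [0.3, 0.1, -1.3]
opening: 0.272
```

```bash
python3 -c "
from h import *
for i in range(3): 
  st=r.get_state();print(st['clock'],st['tool_pos'],st['contact_force'],st['moment'],st['opening'])
  r.snapshot('side')
snap('wrist','w6.png')
snap('side','s6.png')
i=cv2.imread('pics/s6.png'); cv2.imwrite('pics/s6c.png',cv2.resize(i[140:300,170:370],None,fx=4,fy=3.7))"
```

```text
12.15 [ 0.54905157 -0.026855    0.13116502] [ 0.33229362  0.06903605 -1.27888185] [-0.03319362  0.08514624  0.02957856] 0.27226492710798
12.2 [ 0.54910476 -0.02674951  0.13118412] [-0.62536558 -0.62299982 -0.55787981] [-0.05903349  0.08988181 -0.00897272] 0.27613430540974526
12.25 [ 0.54909962 -0.02671948  0.13119795] [ 1.06509485 -0.04492018 -0.40619471] [-0.08460551  0.08718652 -0.0074071 ] 0.27086880145930864
```

View pics/s6c.png

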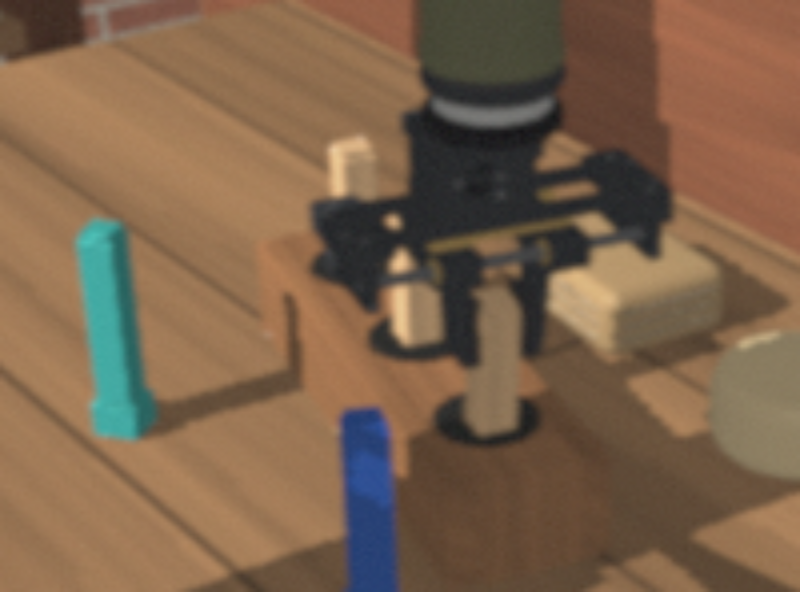

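View pics/w6.png

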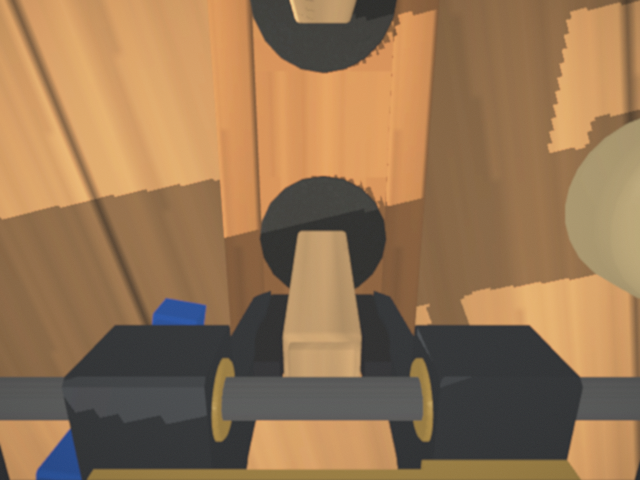

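The post follows both ways. In the picture the left shift looked like only about 9 mm, so I'll repeat left then right with a wider swing to be sure; there is plenty of time.

Emit:
move_arm:
  turn:
    - [0, 0, 0]
    - [0, 0, 0]
    - [0, 0, 0]
    - [0, 0, 0]
    - [0, 0, 0]
    - [0, 0, 0]
    - [0, 0, 0]
    - [0, 0, 0]
    - [0, 0, 0]
    - [0, 0, 0]
  dp:
    - [0.15, 0, 0]
    - [0.15, 0, 0]
    - [0.15, 0, 0]
    - [0.15, 0, 0]
    - [0.15, 0, 0]
    - [0.15, 0, 0]
    - [0.15, 0, 0]
    - [0.1, 0, 0]
    - [0, 0, 0]
    - [0, 0, 0]
  jaw: [1, 1, 1, 1, 1, 1, 1, 1, 1, 1]

```text
clock: 13.23
tool_pos: [0.5562, 0.0013, 0.1313]
eef_rot: [0.788, 0.616, 0.0, -0.0]
contact_force: [-0.5, -0.5, 1.2]
opening: 0.273
```

```bash
python3 -c "
from h import *
st=r.get_state();print(st['tool_pos'],st['contact_force'])
snap('side','s7.png');snap('wrist','w7.png')
i=cv2.imread('pics/s7.png'); 
c=[cv2.resize(cv2.imread('pics/'+f)[200:265,260:320],None,fx=4.4,fy=6) for f in ('s4.png','s7.png','s6.png')]
cv2.imwrite('pics/s7c.png',np.hstack(c))"
```

```text
[0.55616397 0.00129693 0.13134449] [-0.51563869 -0.4512931   1.20796873]
```

View pics/s7c.png

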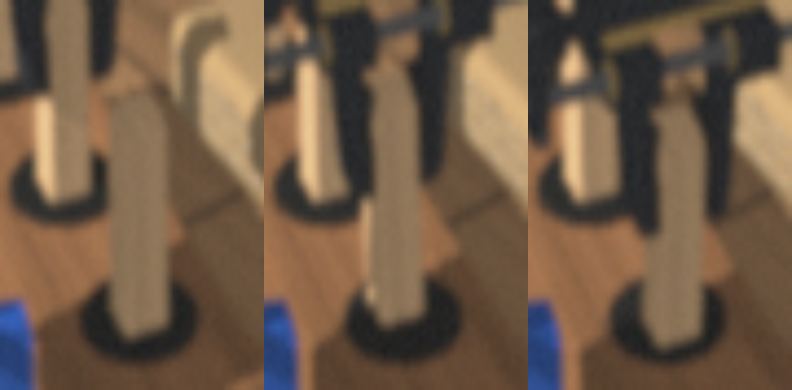

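The picture shows post 3 neutral, left and right from left to right. The post clearly rocks both ways. Now I'll rock it right again, return to the middle, tighten the grip and lift.

Emit:
move_arm:
  turn:
    - [0, 0, 0]
    - [0, 0, 0]
    - [0, 0, 0]
    - [0, 0, 0]
    - [0, 0, 0]
    - [0, 0, 0]
    - [0, 0, 0]
    - [0, 0, 0]
    - [0, 0, 0]
    - [0, 0, 0]
  dp:
    - [-0.15, 0, 0]
    - [-0.15, 0, 0]
    - [-0.15, 0, 0]
    - [-0.15, 0, 0]
    - [-0.15, 0, 0]
    - [-0.15, 0, 0]
    - [-0.15, 0, 0]
    - [-0.15, 0, 0]
    - [0, 0, 0]
    - [0, 0, 0]
  jaw: [1, 1, 1, 1, 1, 1, 1, 1, 1, 1]

```text
clock: 14.17
tool_pos: [0.5486, -0.0285, 0.1312]
eef_rot: [0.788, 0.616, -0.0, -0.0]
contact_force: [0.8, -0.2, -1.6]
opening: 0.274
```

Emit:
move_arm:
  turn:
    - [0, 0, 0]
    - [0, 0, 0]
    - [0, 0, 0]
    - [0, 0, 0]
    - [0, 0, 0]
    - [0, 0, 0]
    - [0, 0, 0]
    - [0, 0, 0]
  dp:
    - [0.15, 0, 0]
    - [0.15, 0, 0]
    - [0.15, 0, 0]
    - [0.1, 0, 0]
    - [0, 0, 0]
    - [0, 0, 0]
    - [0, 0, 0]
    - [0, 0, 0]
  jaw: [1, 1, 1, 1, 1, 1, 1, 1]

```text
clock: 14.83
tool_pos: [0.552, -0.015, 0.1312]
eef_rot: [0.788, 0.616, -0.0, 0.0]
contact_force: [0.4, -0.2, -1.5]
opening: 0.275
```

Emit:
move_arm:
  turn:
    - [0, 0, 0]
    - [0, 0, 0]
    - [0, 0, 0]
    - [0, 0, 0]
    - [0, 0, 0]
    - [0, 0, 0]
    - [0, 0, 0]
    - [0, 0, 0]
  dp:
    - [0, 0, 0]
    - [0, 0, 0]
    - [0, 0, 0]
    - [0, 0, -0.2]
    - [0, 0, -0.2]
    - [0, 0, -0.2]
    - [0, 0, -0.2]
    - [0, 0, 0]
  jaw: [1, 1, 1, 1, 1, 1, 1, 1]
  newtons: 20

```text
clock: 15.5
tool_pos: [0.5529, -0.0149, 0.1525]
eef_rot: [0.788, 0.616, 0.001, 0.001]
contact_force: [0.5, 0.2, -1.6]
opening: 0.27
```

```bash
python3 -c "
from h import *
plan((*P[3],.215),yaw)
snap('side','s8.png')
i=cv2.imread('pics/s8.png'); cv2.imwrite('pics/s8c.png',cv2.resize(i[140:300,170:370],None,fx=4,fy=3.7))"
```

```text
turn units [ 3.68742767e-04 -1.08784937e-04 -7.91745068e-05] deg 0.14130813695943992
t 15.5 pos [ 0.55288067 -0.01487962  0.15254135] F [ 0.45602017  0.21909623 -1.64936593] op 0.26950617139765737 q [-0.1   0.72  0.08  1.88 -0.1   0.55 -0.2 ]
dp units (after turn) [ 0.03  0.   -2.5 ]
```

View pics/s8c.png

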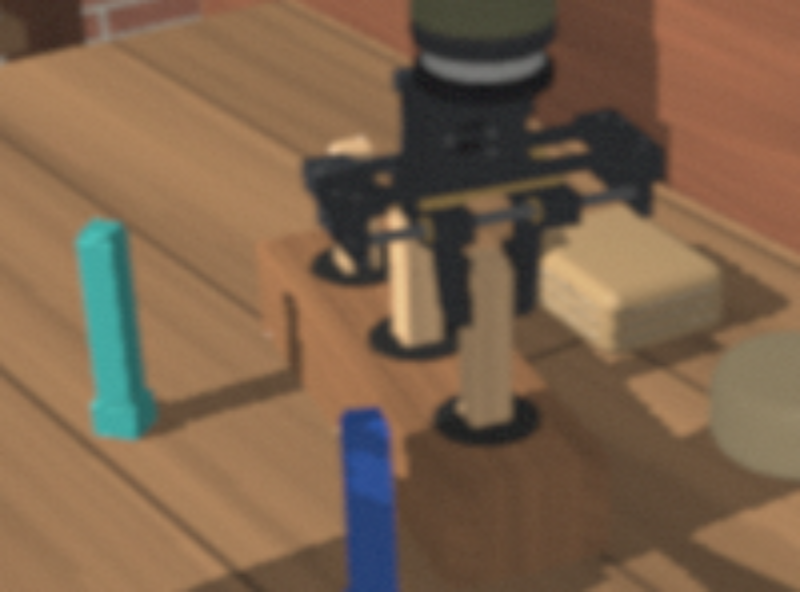

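Emit:
move_arm:
  turn:
    - [0, 0, 0]
    - [0, 0, 0]
    - [0, 0, 0]
    - [0, 0, 0]
    - [0, 0, 0]
    - [0, 0, 0]
    - [0, 0, 0]
    - [0, 0, 0]
    - [0, 0, 0]
    - [0, 0, 0]
  dp:
    - [0, 0, -0.4]
    - [0, 0, -0.4]
    - [0, 0, -0.4]
    - [0, 0, -0.5]
    - [0, 0, -0.5]
    - [0, 0, -0.5]
    - [0, 0, -0.5]
    - [0, 0, -0.5]
    - [0, 0, 0]
    - [0, 0, 0]
  jaw: [1, 1, 1, 1, 1, 1, 1, 1, 1, 1]

```text
clock: 16.38
tool_pos: [0.5525, -0.0149, 0.2447]
eef_rot: [0.788, 0.616, 0.001, 0.001]
contact_force: [0.3, -0.1, -1.5]
opening: 0.271
```

```bash
python3 -c "
from h import *
# crate centre/yaw
s=r.snapshot('top'); 
best=np.array([.5038,-.349]); 
plan((*best,.246),yaw)
cv2.imwrite('pics/t9.png',s['frame']); 
i=s['frame'].copy()
for sx in(-1,1):
  for sy in (-1,1):
    a=-.157; c,sn=np.cos(a),np.sin(a); p=proj(s,[best[0]+.078*(c*sx-sn*sy),best[1]+.078*(sn*sx+c*sy),.09]); cv2.circle(i,(int(round(p[0])),int(round(p[1]))),2,(0,0,255),1)
cv2.imwrite('pics/t9c.png',cv2.resize(i[200:350,240:500],None,fx=3,fy=3))
snap('side','s9.png')"
```

```text
turn units [ 4.56189441e-05 -3.49559291e-05 -5.55430404e-05] deg 0.028773064736802342
t 16.4333 pos [ 0.55191284 -0.01480078  0.24390924] F [-0.15694654  0.12391078 -1.46030894] op 0.27057807921968346 q [-0.12  0.59  0.1   1.79 -0.08  0.77 -0.22]
dp units (after turn) [-13.44   1.35  -0.08]
```

View pics/t9c.png

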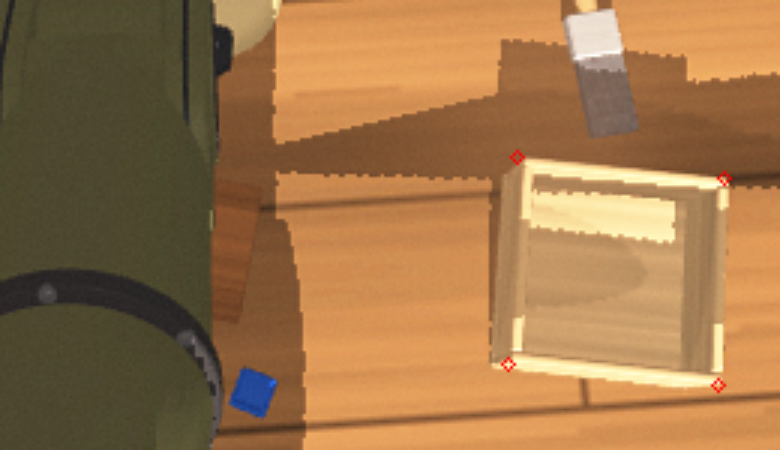

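View pics/s9.png

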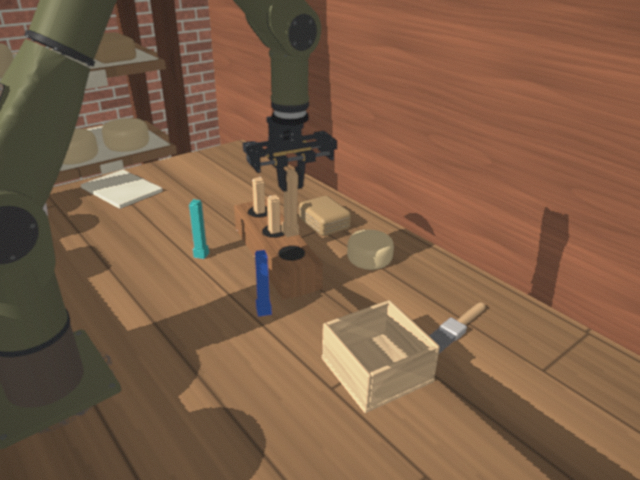

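The post is out: the side picture shows it upright in the fingers with its foot clear and the two other posts still in place. My crate corner estimates fit the rim to within about 3 mm. Next I'll move over the crate.

Emit:
move_arm:
  turn:
    - [0, 0, 0]
    - [0, 0, 0]
    - [0, 0, 0]
    - [0, 0, 0]
    - [0, 0, 0]
    - [0, 0, 0]
    - [0, 0, 0]
    - [0, 0, 0]
    - [0, 0, 0]
    - [0, 0, 0]
  dp:
    - [-0.4, 0, 0]
    - [-0.7, 0.1, 0]
    - [-0.8, 0.1, 0]
    - [-0.8, 0.1, 0]
    - [-0.8, 0.1, 0]
    - [-0.8, 0.1, 0]
    - [-0.8, 0.1, 0]
    - [-0.8, 0.1, 0]
    - [-0.8, 0.1, 0]
    - [-0.8, 0.1, 0]
  jaw: [1, 1, 1, 1, 1, 1, 1, 1, 1, 1]

```text
clock: 17.32
tool_pos: [0.5275, -0.204, 0.2429]
eef_rot: [0.788, 0.616, -0.001, -0.001]
contact_force: [-0.3, -0.1, -0.5]
opening: 0.273
```

Emit:
move_arm:
  turn:
    - [0, 0, 0]
    - [0, 0, 0]
    - [0, 0, 0]
    - [0, 0, 0]
    - [0, 0, 0]
    - [0, 0, 0]
    - [0, 0, 0]
    - [0, 0, 0]
    - [0, 0, 0]
    - [0, 0, 0]
  dp:
    - [-0.8, 0.1, 0]
    - [-0.8, 0.1, 0]
    - [-0.8, 0.1, 0]
    - [-0.8, 0.1, 0]
    - [-0.8, 0.05, 0]
    - [-0.8, 0, 0]
    - [-0.7, 0, 0]
    - [-0.4, 0, 0]
    - [0, 0, 0]
    - [0, 0, 0]
  jaw: [1, 1, 1, 1, 1, 1, 1, 1, 1, 1]

```text
clock: 18.15
tool_pos: [0.5035, -0.3479, 0.2431]
eef_rot: [0.788, 0.616, 0.0, -0.001]
contact_force: [-0.1, -0.4, -0.6]
opening: 0.274
```

```bash
python3 -c "
from h import *
plan((.5038,-.349,.126),yaw)
snap('side','s10.png')
snap('top','t10.png')
i=cv2.imread('pics/t10.png');j=cv2.imread('pics/s10.png')
cv2.imwrite('pics/m10.png',np.hstack([cv2.resize(i[220:360,380:520],(400,400)),cv2.resize(j[220:420,280:480],(400,400))]))"
```

```text
turn units [-0.00018638 -0.00014676 -0.00020848] deg 0.11369269728581648
t 18.15 pos [ 0.50352895 -0.34794822  0.24310962] F [-0.05024609 -0.37489092 -0.60119041] op 0.2736675169891748 q [ 0.49  0.66  0.06  1.61 -0.05  0.87  0.33]
dp units (after turn) [-0.04  0.02  4.68]
```

View pics/m10.png

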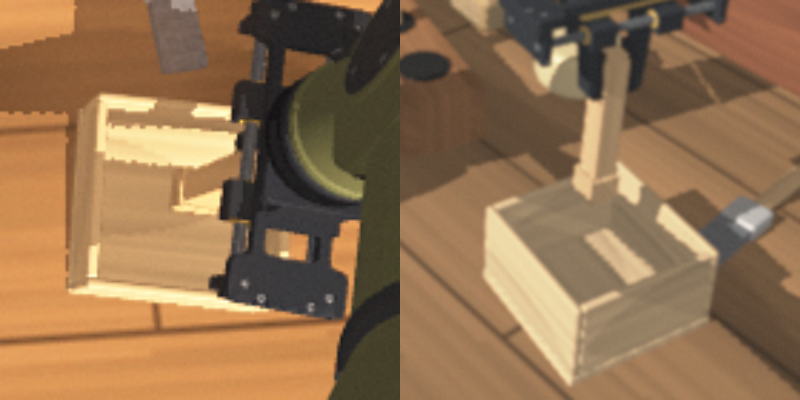

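The post hangs above the crate's middle, so I'll lower it.

Emit:
move_arm:
  turn:
    - [0, 0, 0]
    - [0, 0, 0]
    - [0, 0, 0]
    - [0, 0, 0]
    - [0, 0, 0]
    - [0, 0, 0]
    - [0, 0, 0]
    - [0, 0, 0]
    - [0, 0, 0]
    - [0, 0, 0]
  dp:
    - [0, 0, 0.4]
    - [0, 0, 0.5]
    - [0, 0, 0.5]
    - [0, 0, 0.5]
    - [0, 0, 0.5]
    - [0, 0, 0.5]
    - [0, 0, 0.5]
    - [0, 0, 0.5]
    - [0, 0, 0.3]
    - [0, 0, 0]
  jaw: [1, 1, 1, 1, 1, 1, 1, 1, 1, 1]

```text
clock: 19.08
tool_pos: [0.5034, -0.3463, 0.1366]
eef_rot: [0.787, 0.617, -0.0, -0.002]
contact_force: [0.3, 0.1, -0.7]
opening: 0.268
```

```bash
python3 -c "
from h import *
plan((.5038,-.349,.126),yaw)
snap('side','s11.png')
j=cv2.imread('pics/s11.png')
cv2.imwrite('pics/m11.png',cv2.resize(j[220:420,280:480],(600,600)))"
```

```text
turn units [-0.00057783 -0.0002908   0.00019033] deg 0.24274683654746024
t 19.0833 pos [ 0.5033632  -0.34627818  0.13657053] F [ 0.27694077  0.0504595  -0.71986999] op 0.2676300566927136 q [ 0.5   0.8   0.05  1.7  -0.06  0.64  0.34]
dp units (after turn) [-0.1   0.04  0.42]
```

View pics/m11.png

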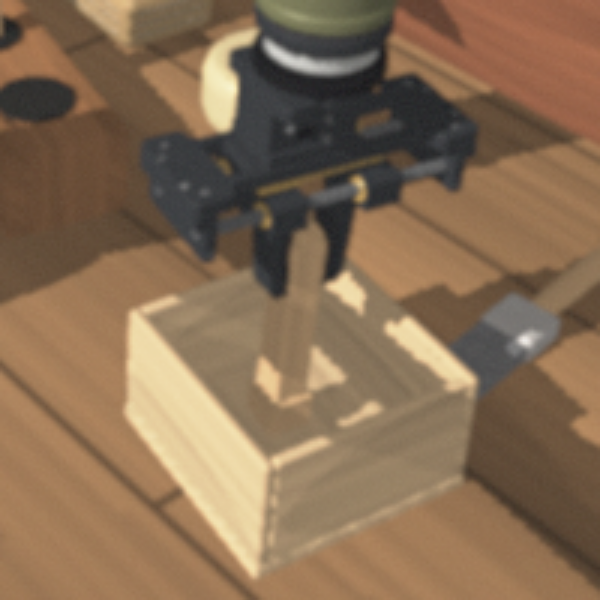

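The foot is inside the walls. I'll go down slowly until it touches the floor.

Emit:
move_arm:
  turn:
    - [0, 0, 0]
    - [0, 0, 0]
    - [0, 0, 0]
    - [0, 0, 0]
    - [0, 0, 0]
  dp:
    - [0, 0, 0.1]
    - [0, 0, 0.1]
    - [0, 0, 0.1]
    - [0, 0, 0]
    - [0, 0, 0]
  jaw: [1, 1, 1, 1, 1]

```text
clock: 19.55
tool_pos: [0.5041, -0.3481, 0.1313]
eef_rot: [0.788, 0.616, 0.0, 0.0]
contact_force: [0.6, -0.3, -1.7]
opening: 0.269
```

Emit:
move_arm:
  turn:
    - [0, 0, 0]
    - [0, 0, 0]
    - [0, 0, 0]
    - [0, 0, 0]
    - [0, 0, 0]
  dp:
    - [0, 0, 0.05]
    - [0, 0, 0.05]
    - [0, 0, 0.05]
    - [0, 0, 0]
    - [0, 0, 0]
  jaw: [1, 1, 1, 1, 1]
  newtons: 5

```text
clock: 19.97
tool_pos: [0.504, -0.3481, 0.1273]
eef_rot: [0.788, 0.616, -0.0, -0.0]
contact_force: [0.1, 0.2, -1.1]
opening: 0.27
```

Emit:
move_arm:
  turn:
    - [0, 0, 0]
    - [0, 0, 0]
    - [0, 0, 0]
    - [0, 0, 0]
    - [0, 0, 0]
  dp:
    - [0, 0, 0.04]
    - [0, 0, 0.04]
    - [0, 0, 0.04]
    - [0, 0, 0]
    - [0, 0, 0]
  jaw: [1, 1, 1, 1, 1]

```text
clock: 20.38
tool_pos: [0.504, -0.3481, 0.1243]
eef_rot: [0.788, 0.616, -0.0, -0.0]
contact_force: [-0.2, 0.1, -0.9]
opening: 0.273
```

```bash
python3 -c "
from h import *
plan((.5038,-.349,.126),yaw)
snap('side','s12.png')
j=cv2.imread('pics/s12.png')
cv2.imwrite('pics/m12.png',cv2.resize(j[220:420,280:480],(600,600)))"
```

```text
turn units [-3.06007862e-05 -2.33159286e-05 -6.06887036e-05] deg 0.025867845997068168
t 20.3833 pos [ 0.50403314 -0.34805236  0.12432373] F [-0.24990724  0.13638165 -0.8642658 ] op 0.27273158140191106 q [ 0.5   0.82  0.05  1.71 -0.06  0.62  0.34]
dp units (after turn) [-0.04  0.   -0.07]
```

View pics/m12.png

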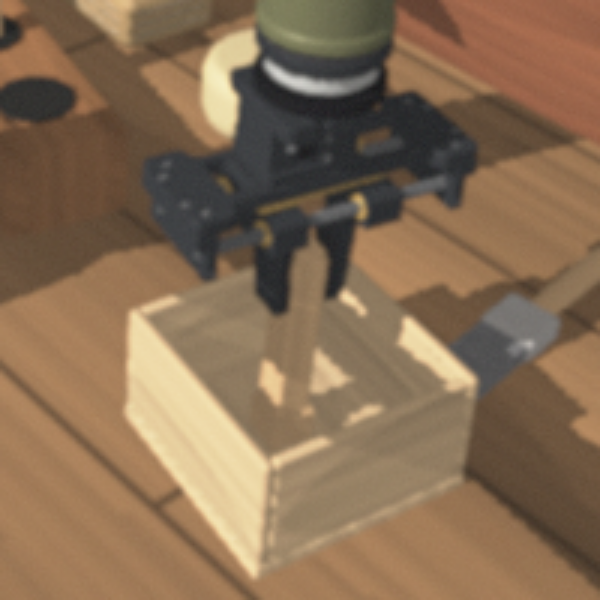

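Emit:
move_arm:
  turn:
    - [0, 0, 0]
    - [0, 0, 0]
    - [0, 0, 0]
    - [0, 0, 0]
    - [0, 0, 0]
    - [0, 0, 0]
  dp:
    - [0, 0, 0.04]
    - [0, 0, 0.04]
    - [0, 0, 0.04]
    - [0, 0, 0.04]
    - [0, 0, 0]
    - [0, 0, 0]
  jaw: [1, 1, 1, 1, 1, 1]

```text
clock: 20.93
tool_pos: [0.5047, -0.3486, 0.1216]
eef_rot: [0.788, 0.616, 0.0, 0.001]
contact_force: [-0.8, 0.5, 5.7]
opening: 0.271
```

```bash
python3 -c "
from h import *
for i in range(4): 
  st=r.get_state();print(st['clock'],st['tool_pos'],st['contact_force'],st['moment'],st['opening'])
  r.snapshot('side')"
```

```text
20.9333 [ 0.50473504 -0.3485772   0.12161874] [-0.83825585  0.50629665  5.73282277] [ 0.067278    0.31790794 -0.03175205] 0.2708996749211073
20.9833 [ 0.50475383 -0.34859328  0.12161152] [-1.19253246 -0.19412251  6.84393007] [ 0.04052476  0.246183   -0.0058268 ] 0.2700874016088841
21.0333 [ 0.50478107 -0.34854481  0.12161027] [-0.49838696  0.04666177  6.12059819] [0.12525733 0.21125776 0.05738206] 0.2708751719553035
21.0833 [ 0.50473317 -0.34859874  0.12160892] [-0.77439966 -0.28736464  6.55349448] [0.07454907 0.29874506 0.00033536] 0.27441946184277194
```

The upward force of 6 N means the foot is on the floor. I'll release, then rise, letting the fingers open fully first.

Emit:
move_arm:
  turn:
    - [0, 0, 0]
    - [0, 0, 0]
    - [0, 0, 0]
    - [0, 0, 0]
    - [0, 0, 0]
    - [0, 0, 0]
    - [0, 0, 0]
    - [0, 0, 0]
  dp:
    - [0, 0, -0.04]
    - [0, 0, 0]
    - [0, 0, 0]
    - [0, 0, 0]
    - [0, 0, 0]
    - [0, 0, 0]
    - [0, 0, 0]
    - [0, 0, 0]
  jaw: [1, -0.3, -0.3, -0.3, -0.3, -0.3, -0.3, -0.3]

```text
clock: 21.8
tool_pos: [0.5041, -0.3481, 0.1213]
eef_rot: [0.788, 0.616, 0.0, -0.0]
contact_force: [-0.9, -0.4, -0.2]
opening: 0.652
```

```bash
python3 -c "
from h import *
plan((.5038,-.349,.126),yaw)
snap('side','s13.png');snap('wrist','w13.png')
j=cv2.imread('pics/s13.png');k=cv2.imread('pics/w13.png')
cv2.imwrite('pics/m13.png',np.hstack([cv2.resize(j[220:420,280:480],(400,400)),cv2.resize(k,(400,400))]))"
```

```text
turn units [-1.93885408e-05 -2.31001372e-05 -6.50031462e-05] deg 0.02579706062997089
t 21.8 pos [ 0.50405306 -0.34805943  0.12134399] F [-0.94685938 -0.37685722 -0.24071625] op 0.6517560261846994 q [ 0.5   0.82  0.05  1.71 -0.06  0.61  0.34]
dp units (after turn) [-0.04 -0.   -0.19]
```

View pics/m13.png

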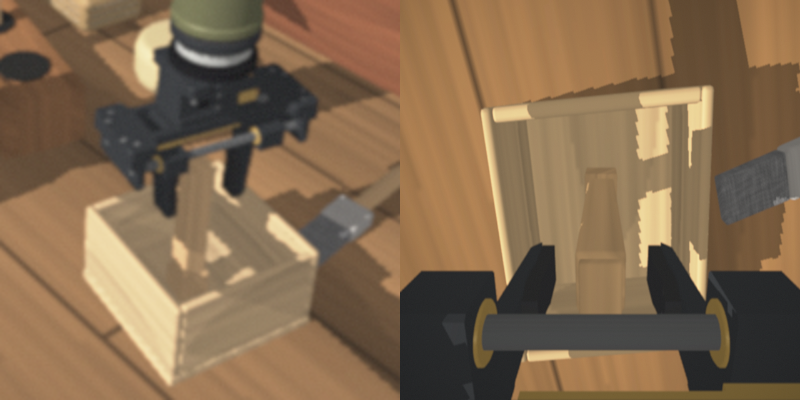

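The pictures show the post standing on the crate floor, clear of both fingers. I'll rise.

Emit:
move_arm:
  turn:
    - [0, 0, 0]
    - [0, 0, 0]
    - [0, 0, 0]
    - [0, 0, 0]
    - [0, 0, 0]
    - [0, 0, 0]
    - [0, 0, 0]
    - [0, 0, 0]
    - [0, 0, 0]
    - [0, 0, 0]
  dp:
    - [0, 0, -0.3]
    - [0, 0, -0.6]
    - [0, 0, -0.7]
    - [0, 0, -0.8]
    - [0, 0, -0.8]
    - [0, 0, -0.8]
    - [0, 0, -0.8]
    - [0, 0, -0.6]
    - [0, 0, 0]
    - [0, 0, 0]
  jaw: [-0.3, -0.3, -0.3, -0.3, -0.3, -0.3, -0.3, -0.3, -0.3, -0.3]

```text
clock: 22.73
tool_pos: [0.5044, -0.3483, 0.2573]
eef_rot: [0.788, 0.616, 0.0, 0.001]
contact_force: [0.1, 0.3, -0.4]
opening: 0.651
```

Emit:
move_arm:
  turn:
    - [0, 0, 0]
    - [0, 0, 0]
    - [0, 0, 0]
    - [0, 0, 0]
    - [0, 0, 0]
    - [0, 0, 0]
  dp:
    - [0, -0.8, 0]
    - [0, -0.8, 0]
    - [0, -0.8, 0]
    - [0, -0.8, 0]
    - [0, 0, 0]
    - [0, 0, 0]
  jaw: [-0.3, -0.3, -0.3, -0.3, -0.3, -0.3]

```text
clock: 23.23
tool_pos: [0.4254, -0.3285, 0.2556]
eef_rot: [0.788, 0.616, -0.0, -0.001]
contact_force: [0.6, -1.4, 0.9]
opening: 0.652
```

```bash
python3 -c "
from h import *
plan((.5038,-.349,.126),yaw)
snap('side','s14.png');snap('top','t14.png')
a=cv2.imread('pics/s14.png');k=cv2.imread('pics/t14.png')
cv2.imwrite('pics/m14.png',np.hstack([cv2.resize(a[140:440,180:480],(400,400)),cv2.resize(k[140:380,160:500],(400,400))]))"
```

```text
turn units [-0.00030779 -0.0001279  -0.00019144] deg 0.13837380742417527
t 23.2333 pos [ 0.42542763 -0.32846247  0.25564955] F [ 0.56009356 -1.41196879  0.86942269] op 0.6523998765250936 q [ 0.53  0.55  0.06  1.82 -0.05  0.78  0.37]
dp units (after turn) [-0.04  3.24  5.19]
```

View pics/m14.png

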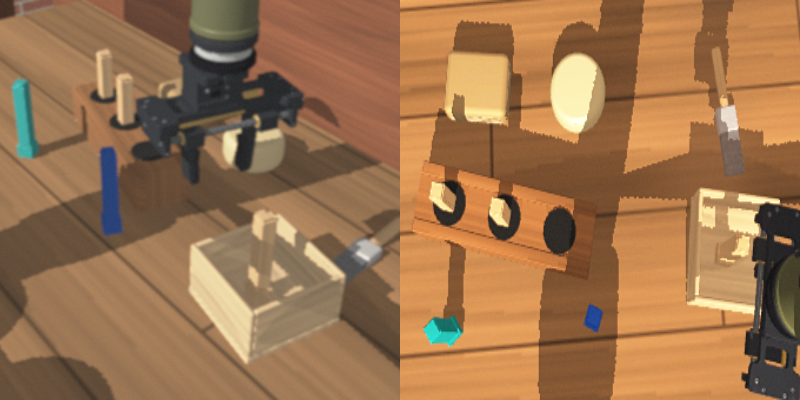

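```bash
python3 -c "
from h import *
a=cv2.imread('pics/side0.png')
b=r.snapshot('side')['frame']
for n,(x,y,w,h) in {'p1':(248,174,22,22),'p2':(264,194,22,22),'loaf':(300,196,50,38),'round':(345,225,50,44),'brush':(435,300,55,48)}.items():
  m=cv2.matchTemplate(b[y-10:y+h+10,x-10:x+w+10],a[y:y+h,x:x+w],cv2.TM_CCOEFF_NORMED);_,v,_,l=cv2.minMaxLoc(m);print(n,round(v,2),l[0]-10,l[1]-10)
print(r.finish_job())"
```

```text
p1 0.89 0 -1
p2 0.48 -1 0
loaf 0.52 2 -10
round 0.26 -10 -6
brush 0.81 1 1
the job is handed in; nothing more can be done
None
```

The loose post was the right-hand one, post 3. I pulled it out, stood it on its foot in the repair crate and handed the job in at about 23 s of the 67 s allowed; no verdict was reported.

- **Finding it:** I gripped each post with 3 N and rocked it left, then right. Posts 1 and 2 pushed back with about 3 to 5 N and didn't follow. Post 3 followed about 12–15 mm each way with almost no sideways force. I rocked post 3 twice because the first left swing looked only about 9 mm in the picture.
- **Placing it:** I lowered it until the crate floor pushed back with about 6 N, then let go. The last pictures show it upright inside the crate with the gripper clear of everything.
- **Last check:** An image match showed posts 1 and 2 within 1 pixel of where they began, though post 2's match was weak (0.48). The brush also matched within 1 pixel (0.81).
- **Cheeses not confirmed by that check:** The match gave no usable result for them (scores 0.52 and 0.26), because shadows and the gripper were in the way. In the final top view both appear in their original places, and the arm never worked near them.

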